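Snap the sprung guard rail back into the jar rack

ROBOT

A 6-joint arm with a two-finger parallel gripper is mounted at the origin on the work surface. World frame = base frame: x ahead of the robot, y to its left, z up, the work surface at z = 0. Lengths are in mm, angles in degrees, forces in N, time in s.
With the tool pointing down it reaches from about 300 to 875 mm from the base axis. Payload 6.4 kg.
Tool frame: the origin (TCP) lies midway between the tips of the shut fingers; the grasp point (between the pads) lies 19 mm behind it (arm.grip_depth is the distance from the TCP to the grasp point, in mm); z points along the fingers, y is the line along which they close (so a half turn about z gives the same grasp; the last joint's range is limited). The gripper opens to 88 mm and grips with 3 to 60 N. Pads are 18 mm wide; open, the fingers measure 123 mm over their backs; the gripper's body (75 mm by 187 mm) begins 45 mm behind the grasp point.
Start: joints at [-79.315, 10.359, 92.074, -0, 77.567, -11.82], TCP at [220.113, -531.217, 238.714] pointing down, gripper open.
Joint ranges: [-171.53, 171.53], [-51.25, 118.39], [17.06, 147.69], [-65.23, 245.23], [0, 150.52], [-178.68, 178.68]. Speed limits (degrees/s): [147.25, 147.25, 172.46, 180, 180, 180].

INTERFACE

Orientations are given as a 3x3 rotation matrix whose columns are the frame's x, y, z axes.
In Python, from plant import arm gives the robot as it stands.
- The arm moves only by the tool move_arm, never from a script. Its argument "deltas" is a list of rows, each an object with "gripper": the opening, from -1 (shut) to 1 (fully open); "dp": the shift along the tool's x, y, z in mm, a list of three; "twist": the turn about the tool's z in degrees. In form: [{"gripper": gripper, "dp": [dx, dy, dz], "twist": twist}, ...]. A call has 1 to 20 rows; each row shifts and turns the commanded pose from where the row before left it, along the tool's axes as they then stand; what a row does not reach is not made up. A row lasts 1/8 s, in which the tool goes at most 62.5 mm and 10.7 degrees, less where a joint would pass 70% of its speed; a pose out of reach is approached as far as the arm can. A call with a gripper value outside its range is refused whole. The fingers move at their own pace and stop on an object; "squeeze" is the grip in N (left out, the last holds). Time passes only in rows, so rows that do not move let the fingers close. It gives the time, the measured TCP pose, the force, the opening and the grip force at its end, in the units of the state.
- arm.get_state(): the state, without advancing time (a new reading comes with each control period).
- arm.grab_frame(name): name is "side" or "top" or "wrist"; returns a dict with "pixels" (420x560x3 uint8, blue, green, red), "vfov" (degrees; the focal length in pixels is half the picture's height over the tangent of half this angle, whatever the lens; pixels are square), "cx", "cy" (the principal point, pixels), "k1" (the pictures are not rectified: a ray, as slopes to the right and down, at radius r is drawn at 1 + k1 r^2 times it, then the intrinsics apply), "R" (3x3) and "t" (3): a world point X has camera coordinates R X + t. Camera axes: x right, y down, z forward; pixel columns grow to the right and rows downward; lengths in mm; the calibration is good to about 2 mm. A picture is of the moment at which its call begins. There is no depth.
- arm.sign_off(): hands the job in; it is judged then, once.
The state is a dict: "time_s": time; "q": joint angles; "joint_vel": joint speeds; "effort": joint torques, N m; "position": TCP position; "ee_rot": TCP orientation; "contact_force": force on the tool from outside, world axes, zero at the start; "ft_torque": the same for the moment, N m; "grip_width": opening from 0.0 (shut) to 1.0 (fully open); "grasp_force": force on a finger pad.
Only numpy, scipy, OpenCV 4.12 (cv2) and the standard library are available. Lean on these libraries where they do the work, as an engineer would, in place of code of your own. Each camera call takes 0.05 s, during which the arm holds its last target. There are 200 camera calls.

TASK

Fit the loose wooden guard rail back across the open front of the jar rack: put its sprung pin into the socket in the left cheek, press the rail against its spring until the other pin clears the right cheek, bring that end in and let the spring push it home, so that both pins sit fully in their sockets and the rail holds by itself. Feel for the sockets gently and never force the rail against the rack, and leave the jars, the bowl and the pump dispenser standing where they are.

Things in the scene. Friction and masses are not known exactly. Their poses are not given: they have to be found in the camera images.
- rail: Loose guard rail: a pale wooden bar 234 mm long (its y), 14 mm wide (x), 20 mm high (z), 0.1 to 0.2 kg, with an 8 mm steel pin in the middle of each end: sprung pin at +y (30 mm brass ferrule), fixed pin at -y (12 mm dark ferrule). Origin: centre of the bar's underside. Starts lying on the counter in front of the rack, roughly parallel to it, sprung end to the left (+y).
- rail_mid (a point): The middle of the rail's wooden bar, on the axis of its pins (10 mm above the underside); axes as rail. The free sprung pin's tip lies at its y = +142 mm (25 mm out of the bar), the fixed pin's tip at its y = -127 mm (10 mm out). Fitted properly, it lies at rack y = -6 mm, the fixed pin's tip on the bottom of the right socket.
- spring_pin (a joint): How far the sprung pin is pushed into the bar: 0 free, 0.016 m solid stop. It takes 1.5 N to start, 0.5 N more per mm, 9.5 N at the stop. About 0.003 when the rail is fitted; with its tip on the bottom of the left socket, 0.011 or more lets the fixed pin pass the face of the right plate.
- rack: Oak jar rack fixed on the counter, 302 mm wide (its y), 160 mm deep (its x), open front to -x, +y to the left; origin at the centre of its underside. Base board 14 mm thick, a cheek 14 mm thick and 100 mm high at each side, two low slats behind. A white nylon socket plate, 32 mm (x) by 60 mm (z) by 12 mm thick, is screwed inside each cheek; their faces are 250 mm apart.
- socket_l (a point): Nominal middle of the mouth of the left socket, on the face of the left plate: rack x = -58 mm (22 mm behind the cheeks' front edge), y = +125 mm, 60 mm above the counter; axes as the rack. The socket is a blind round hole 10 mm in diameter, 8 mm deep. The plate's screw slots let it truly sit up to 6 mm higher or lower than this point, which no reading tells.
- socket_r (a point): Nominal middle of the mouth of the right socket, the mirror image of the left one: rack x = -58 mm, y = -125 mm, 60 mm above the counter, hole 10 mm in diameter and 8 mm deep; axes as the rack. It too may truly sit up to 6 mm higher or lower, independently of the left one.
- honey_jar: Amber honey jar, 66 mm in diameter, 85 mm high, standing in the rack's left half at least 42 mm behind the line of the sockets. Origin: centre of its underside. Leave it.
- jam_jar: Dark red jam jar, 62 mm in diameter, 80 mm high, standing in the rack's right half at least 42 mm behind the line of the sockets. Origin: centre of its underside. Leave it.
- bowl: Empty white porcelain bowl, 140 mm across, 60 mm high, left of the rack. Origin: centre of its underside. Leave it.
- dispenser: Brushed steel pump dispenser, 72 mm in diameter, 182 mm high with its push top, right of the rack. Origin: centre of its underside. Leave it.

How it is judged:
By the outcome, as a careful person would: the job done as asked, in the order asked, and still so for the second after the job is handed in, with the robot touching nothing.
It also fails if it takes over 72 s, if anything falls off the work surface, if the arm or the gripper's body presses on something with over 40 N, if the wrist force passes 120 N, or if a joint passes its speed limit or range.

## Working session

There is one attempt and no reset: what is moved stays moved. The work goes in short steps, Python scripts to look and compute and a tool call to move; the robot and the scene stay as the last step left them, time stands still between calls to the robot, and variables do not carry over. Pictures are saved under pics/ and viewed, at most 10 in all, crops included, and the job is handed in when it is done.

Besides the shell and the picture viewer there is one more tool, called after "Emit:" as name([rows], argument=value, ...), one row to a line, values as JSON. move_arm: Moves the arm, as the interface text tells. Its arguments: {"type":"object","properties":{"deltas":{"type":"array"},"squeeze":{"type":"number"}},"required":["deltas"]}

```bash
mkdir -p pics
cat > h.py <<'E'
import numpy as np, cv2, pickle
from plant import arm
def grab(n,save=None):
    f=arm.grab_frame(n)
    if save: cv2.imwrite(f'pics/{save}.png',f['pixels']); pickle.dump(f,open(f'pics/{save}.pkl','wb'))
    return f
def K(f):
    h,w=f['pixels'].shape[:2]; F=h/2/np.tan(np.radians(f['vfov']/2)); return F
def ray(f,uv):
    F=K(f); d=(np.array(uv,float)-[f['cx'],f['cy']])/F; s=d.copy()
    for _ in range(20): s=d/(1+f['k1']*(s@s))
    R=np.array(f['R']); t=np.array(f['t']); return -R.T@t, R.T@np.array([s[0],s[1],1])
def onz(f,uv,z):
    c,d=ray(f,uv); return c+d*(z-c[2])/d[2]
def tri(obs):
    A=np.zeros((3,3));b=np.zeros(3)
    L=[ray(f,uv) for f,uv in obs]
    for c,d in L:
        d=d/np.linalg.norm(d);P=np.eye(3)-np.outer(d,d);A+=P;b+=P@c
    X=np.linalg.solve(A,b)
    return X,[np.linalg.norm(np.cross(X-c,d/np.linalg.norm(d))) for c,d in L]
def proj(f,X):
    p=np.array(f['R'])@X+np.array(f['t']); s=p[:2]/p[2]; return s*(1+f['k1']*(s@s))*K(f)+[f['cx'],f['cy']]
E
python3 - <<'E'
from h import *
for n in('side','top','wrist'):
    f=grab(n,n+'0'); print(n,f['vfov'],f['k1'],-np.array(f['R']).T@f['t'],np.array(f['R'])[2])
a=[cv2.imread(f'pics/{n}0.png') for n in('side','top')]
s=arm.get_state(); print(s)
E
```

```text
side 53.138353118063094 -0.10625751862848568 [514.81539138 983.73777287 640.9591357 ] [ 0.04814491 -0.85618708 -0.51441788]
top 43.616424371382095 -0.019059261507839223 [ 506.78436101  -19.29153013 1260.59582335] [ 0.07950573  0.0079167  -0.99680297]
wrist 68.62890339932754 -0.04121817902673589 [ 292.18143768 -501.97944742  384.3704299 ] [-0.2750435  -0.11338083 -0.95472292]
{'time_s': 0.15, 'q': array([-7.93138070e+01,  1.03898465e+01,  9.21160177e+01,  1.30723128e-04,
        7.75680972e+01, -1.18200051e+01]), 'joint_vel': array([ 0.0935015 , -0.24547716, -0.18564908,  0.03515542,  0.09097024,
       -0.0230475 ]), 'effort': array([ 6.25691991e-04, -4.34229755e+01, -3.42178345e+01,  7.03166099e-02,
        3.55658750e-02, -7.12115252e-05]), 'position': array([ 220.04417415, -530.80655807,  238.06028362]), 'ee_rot': array([[ 9.23838349e-01,  3.82782769e-01, -2.37176386e-04],
       [ 3.82782750e-01, -9.23837516e-01,  1.26889626e-03],
       [ 2.66599182e-04, -1.26304206e-03, -9.99999167e-01]]), 'contact_force': array([ 0.96093698, -0.30417433, -0.17652126]), 'ft_torque': array([0.00190469, 0.03257151, 0.01060213]), 'grasp_force': 0.0, 'grip_width': 0.999526864604428}
```

View pics/side0.png

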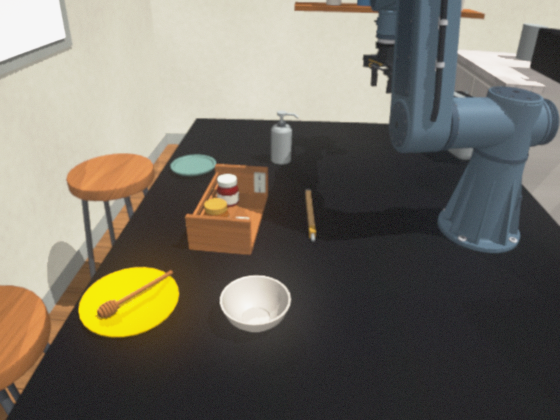

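View pics/top0.png

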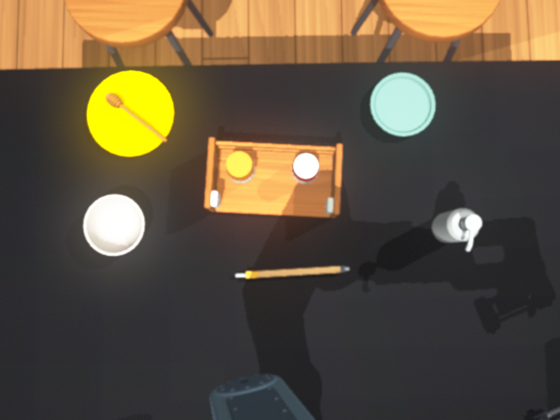

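The side view shows the rack (190-268, 165-250) with the rail in front of it at (305-315, 190-240), brass end nearer the camera. In the top view the rail runs (236,275) to (349,268), the rack spans (205-342, 138-217), and the sockets' white plates are at (214,199) and (331,205).

Run:
```python
from h import *
f=pickle.load(open('pics/top0.pkl','rb')); im=f['pixels']; g=pickle.load(open('pics/side0.pkl','rb'))
for n,u,z in[('rail+',(236,275.5),10),('rail-',(349,268.5),10),('plL',(214,199),90),('plR',(331,205),90),('cheekL front top',(208,209),100),('cheekR',(337,217),100),('cheekL back',(212,138),100),('cheekR back',(340,144),100),('bowl',(114,224),60),('disp',(471,222),182)]:
    print(n,onz(f,u,z).round(1))
print('side', onz(g,(307,190),10).round(), onz(g,(313,240),10).round())
hsv=cv2.cvtColor(im,cv2.COLOR_BGR2HSV)
m=cv2.inRange(im[255:292,225:360].max(axis=2),75,255)
c=max(cv2.findContours(m,0,2)[0],key=cv2.contourArea); r=cv2.minAreaRect(c);print(r)
p=cv2.boxPoints(r)+[225,255]; P=[onz(f,q,10).round(1) for q in p]; print(p,P)
w=pickle.load(open('pics/wrist0.pkl','rb'));R=arm.get_state()['ee_rot'];Rw=np.array(w['R']);
print('cam in tool', R.T@(-Rw.T@w['t']-arm.get_state()['position']), (Rw@R).round(3), arm.grip_depth)
```

```text
rail+ [464.8  93.8  10. ]
rail- [ 477.8 -174.3   10. ]
plL [639.  134.8  90. ]
plR [ 621.7 -127.4   90. ]
cheekL front top [615.7 147.  100. ]
cheekR [ 593.8 -139.2  100. ]
cheekL back [775.9 137.6 100. ]
cheekR back [ 757.8 -149.7  100. ]
bowl [587.9 369.8  60. ]
disp [ 573.4 -406.3  182. ]
side [ 477. -169.   10.] [464.  98.  10.]
((66.52069091796875, 16.85172462463379), (9.160635948181152, 115.3300552368164), 86.633544921875)
[[233.68620491 270.66551208]
 [348.81724548 263.89310837]
 [349.35517883 273.03793716]
 [234.22413635 279.81034088]] [array([476.3,  99.2,  10. ]), array([ 488.6, -174.1,   10. ]), array([ 467.1, -174.8,   10. ]), array([454.7,  98.1,  10. ])]
cam in tool [  77.71669731    0.79653934 -146.29055502] [[-0.     1.    -0.001]
 [-0.955 -0.    -0.298]
 [-0.298  0.001  0.955]] 18.700000000000003
```

Emit:
move_arm([
  {"gripper": 1, "dp": [44.3, -25.2, 1.5], "twist": 0},
  {"gripper": 1, "dp": [44.3, -25.2, 1.5], "twist": 0},
  {"gripper": 1, "dp": [44.3, -25.2, 1.5], "twist": 0},
  {"gripper": 1, "dp": [44.3, -25.2, 1.5], "twist": 0},
  {"gripper": 1, "dp": [44.3, -25.2, 1.5], "twist": 0},
  {"gripper": 1, "dp": [44.3, -25.2, 1.5], "twist": 0},
  {"gripper": 1, "dp": [44.3, -25.2, 1.5], "twist": 0},
  {"gripper": 1, "dp": [44.3, -25.2, 1.5], "twist": 0},
  {"gripper": 1, "dp": [44.3, -25.2, 1.5], "twist": 0},
  {"gripper": 1, "dp": [44.3, -25.2, 1.5], "twist": 0},
  {"gripper": 1, "dp": [44.3, -25.2, 1.5], "twist": 0},
  {"gripper": 1, "dp": [44.3, -25.2, 1.5], "twist": 0},
  {"gripper": 1, "dp": [0, 0, 0], "twist": -10.5},
  {"gripper": 1, "dp": [0, 0, 0], "twist": -10.5},
  {"gripper": 1, "dp": [0, 0, 0], "twist": -10.5},
  {"gripper": 1, "dp": [0, 0, 0], "twist": -10.5},
  {"gripper": 1, "dp": [0, 0, 0], "twist": -10.5},
  {"gripper": 1, "dp": [0, 0, 0], "twist": -10.5},
  {"gripper": 1, "dp": [0, 0, 0], "twist": 0},
])

```text
time_s: 2.52
position: [595.3, -48.3, 220.4]
ee_rot: [[0.08, 0.997, -0.001], [0.997, -0.08, 0.0], [0.0, -0.001, -1.0]]
contact_force: [0.8, 0.3, -0.1]
grip_width: 0.998
grasp_force: 0.0
```

Run:
```python
from h import *
f=grab('wrist','w1'); s=arm.get_state(); print(s['time_s'],s['position'],s['ee_rot'],s['q'])
```

```text
2.575 [595.29394296 -48.3246384  220.41338976] [[ 8.22080063e-02  9.96615032e-01 -5.66328284e-04]
 [ 9.96615185e-01 -8.22079191e-02  1.75526512e-04]
 [ 1.28375691e-04 -5.78841052e-04 -9.99999824e-01]] [-1.60167575e+01  1.41026171e+01  8.97868690e+01  7.34846987e-04
  7.61444774e+01 -1.13014425e+01]
```

View pics/w1.png

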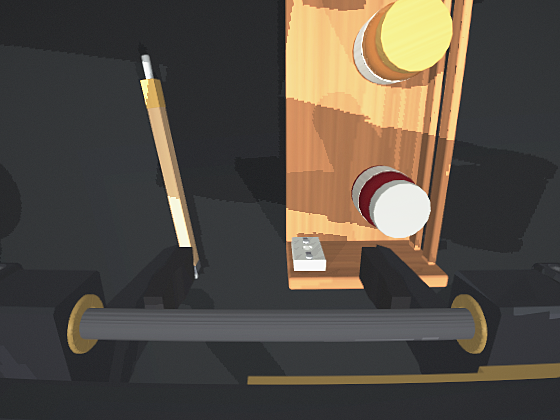

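In w1 the rail runs from its sprung pin tip (147,57) to its fixed pin (198,272). The right plate is at (308,254), with its socket and screws visible as dark marks on it. Next I'll take the mirrored view for the left plate.

Emit:
move_arm([
  {"gripper": 1, "dp": [45, 0, 0], "twist": 0},
  {"gripper": 1, "dp": [45, 0, 0], "twist": 0},
  {"gripper": 1, "dp": [0, 0, 0], "twist": 10.6},
  {"gripper": 1, "dp": [0, 0, 0], "twist": 10.6},
  {"gripper": 1, "dp": [0, 0, 0], "twist": 10.6},
  {"gripper": 1, "dp": [0, 0, 0], "twist": 10.6},
  {"gripper": 1, "dp": [0, 0, 0], "twist": 10.6},
  {"gripper": 1, "dp": [0, 0, 0], "twist": 10.6},
  {"gripper": 1, "dp": [0, 0, 0], "twist": 10.6},
  {"gripper": 1, "dp": [0, 0, 0], "twist": 10.6},
  {"gripper": 1, "dp": [0, 0, 0], "twist": 10.6},
  {"gripper": 1, "dp": [0, 0, 0], "twist": 10.6},
  {"gripper": 1, "dp": [0, 0, 0], "twist": 10.6},
  {"gripper": 1, "dp": [0, 0, 0], "twist": 10.6},
  {"gripper": 1, "dp": [0, 0, 0], "twist": 10.6},
  {"gripper": 1, "dp": [0, 0, 0], "twist": 10.6},
  {"gripper": 1, "dp": [0, 0, 0], "twist": 10.6},
  {"gripper": 1, "dp": [0, 0, 0], "twist": 10.6},
  {"gripper": 1, "dp": [0, 0, 0], "twist": 10.4},
  {"gripper": 1, "dp": [0, 0, 0], "twist": 0},
])

```text
time_s: 5.08
position: [602.5, 41.3, 220.6]
ee_rot: [[-0.08, -0.997, -0.0], [-0.997, 0.08, 0.0], [0.0, 0.0, -1.0]]
contact_force: [-0.7, 0.3, -0.5]
grip_width: 1.0
grasp_force: 0.0
```

Run:
```python
from h import *
f=grab('wrist','w2'); s=arm.get_state(); print(s['time_s'],s['position'],s['ee_rot'],s['q'])
a=cv2.resize(cv2.imread('pics/w1.png')[225:295,270:345],None,fx=5.3,fy=5.3,interpolation=2)
b=cv2.imread('pics/w2.png')
cv2.imwrite('pics/w2c.png',np.hstack([cv2.copyMakeBorder(b[:,:400],0,0,0,0,0),cv2.copyMakeBorder(a,0,420-a.shape[0],0,0,0)]))
```

```text
5.125 [602.47487752  41.33597667 220.61095353] [[-7.68497984e-02 -9.97042668e-01 -1.63141557e-04]
 [-9.97042681e-01  7.68497969e-02  1.54869375e-05]
 [-2.90374203e-06  1.63849263e-04 -9.99999987e-01]] [-7.32361681e+00  1.48992793e+01  8.87842108e+01 -3.20523080e-04
  7.63258941e+01  1.77083974e+02]
```

View pics/w2c.png

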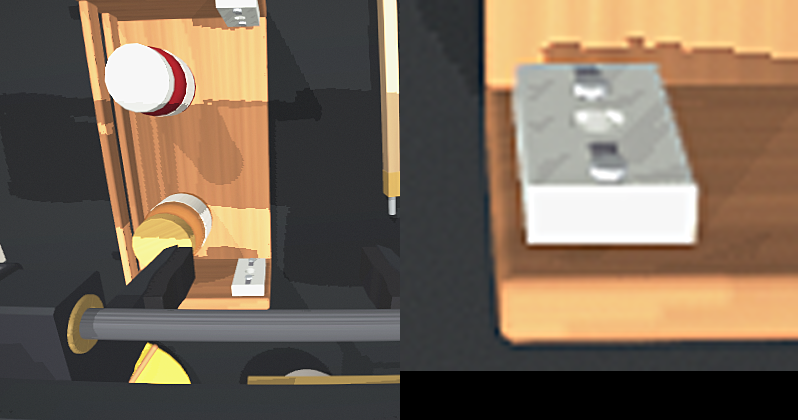

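In w2 the left plate is at (249,277), the right plate at (238,12), and the sprung pin tip at (391,212). The enlarged w1 crop shows the socket as the middle light mark between the two screw slots. I'll take closer views of both plates.

Emit:
move_arm([
  {"gripper": 1, "dp": [-22, 0, 35], "twist": 0},
  {"gripper": 1, "dp": [-22, 0, 35], "twist": 0},
  {"gripper": 1, "dp": [0, 0, 0], "twist": 0},
])

```text
time_s: 5.5
position: [602.6, 75.8, 147.6]
ee_rot: [[-0.058, -0.998, -0.005], [-0.998, 0.058, 0.016], [-0.015, 0.006, -1.0]]
contact_force: [0.1, -0.0, -0.0]
grip_width: 0.998
grasp_force: 0.0
```

Run:
```python
from h import *
f=grab('wrist','w3'); s=arm.get_state(); print(s['time_s'],s['position'],s['contact_force'])
```

```text
5.55 [604.16345419  75.0929705  149.83989205] [0.05916489 0.6913721  0.2309095 ]
```

Emit:
move_arm([
  {"gripper": 1, "dp": [50, 0, 0], "twist": -10.6},
  {"gripper": 1, "dp": [50, 0, 0], "twist": -10.6},
  {"gripper": 1, "dp": [45, 0, 0], "twist": -10.6},
  {"gripper": 1, "dp": [0, 0, 0], "twist": -10.6},
  {"gripper": 1, "dp": [0, 0, 0], "twist": -10.6},
  {"gripper": 1, "dp": [0, 0, 0], "twist": -10.6},
  {"gripper": 1, "dp": [0, 0, 0], "twist": -10.6},
  {"gripper": 1, "dp": [0, 0, 0], "twist": -10.6},
  {"gripper": 1, "dp": [0, 0, 0], "twist": -10.6},
  {"gripper": 1, "dp": [0, 0, 0], "twist": -10.6},
  {"gripper": 1, "dp": [0, 0, 0], "twist": -10.6},
  {"gripper": 1, "dp": [0, 0, 0], "twist": -10.6},
  {"gripper": 1, "dp": [0, 0, 0], "twist": -10.6},
  {"gripper": 1, "dp": [0, 0, 0], "twist": -10.6},
  {"gripper": 1, "dp": [0, 0, 0], "twist": -10.6},
  {"gripper": 1, "dp": [0, 0, 0], "twist": -10.6},
  {"gripper": 1, "dp": [0, 0, 0], "twist": -10.4},
  {"gripper": 1, "dp": [0, 0, 0], "twist": 0},
])

```text
time_s: 7.8
position: [622.9, -68.4, 150.8]
ee_rot: [[0.062, 0.998, 0.005], [0.998, -0.062, 0.014], [0.014, 0.004, -1.0]]
contact_force: [1.4, -0.1, 0.4]
grip_width: 0.996
grasp_force: 0.0
```

Run:
```python
from h import *
f=grab('wrist','w4'); s=arm.get_state(); print(s['time_s'],s['position'],s['ee_rot'])
def crop(n):
    a=cv2.imread(f'pics/{n}.png')
    g=cv2.inRange(a,(160,160,160),(255,255,255)); 
    for c in cv2.findContours(g,0,2)[0]:
        if cv2.contourArea(c)>60: print(n,cv2.boundingRect(c))
crop('w3');crop('w4')
a,b=[cv2.imread(f'pics/{n}.png')[:,180:400] for n in('w3','w4')]
cv2.imwrite('pics/w34.png',cv2.resize(np.hstack([a[200:310],b[200:310]]),None,fx=1.8,fy=1.8))
```

```text
7.85 [622.75784098 -68.24518305 150.41330788] [[ 0.0645321   0.99790733  0.00407051]
 [ 0.99781436 -0.06458312  0.01398325]
 [ 0.01421687  0.00315924 -0.99989394]]
w3 (106, 269, 27, 8)
w3 (209, 258, 48, 52)
w3 (114, 173, 71, 57)
w3 (415, 86, 20, 121)
w3 (420, 0, 17, 59)
w3 (98, 0, 68, 67)
w3 (26, 0, 104, 51)
w4 (260, 250, 42, 47)
w4 (363, 184, 76, 72)
w4 (72, 49, 70, 230)
w4 (75, 19, 12, 29)
w4 (341, 0, 74, 58)
```

View pics/w34.png

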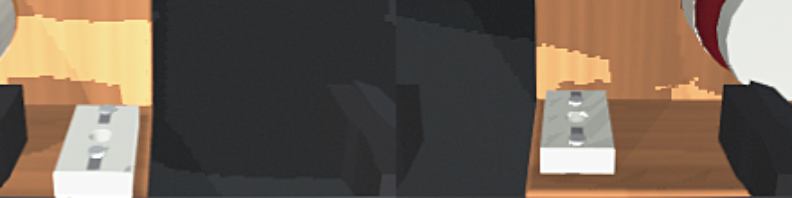

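w3 and w4 show the left plate with its socket at about (236,275) in w3, and the right plate with its socket at about (281,264) in w4. I'll extract the corners and cast rays.

```bash
cat > m.py <<'E'
from h import *
F={n:pickle.load(open(f'pics/{n}.pkl','rb')) for n in('w1','w2','w3','w4','top0')}
def plate(n,box):
    x0,y0,w,h=box; s=8
    c=F[n]['pixels'][y0:y0+h,x0:x0+w]; c=cv2.resize(c,None,fx=s,fy=s,interpolation=cv2.INTER_CUBIC)
    hsv=cv2.cvtColor(c,cv2.COLOR_BGR2HSV); v=hsv[...,2]; low=(hsv[...,1]<50)
    def quad(m):
        m=cv2.morphologyEx(m.astype(np.uint8)*255,cv2.MORPH_CLOSE,np.ones((s*5,s*5)))
        k=max(cv2.findContours(m,0,2)[0],key=cv2.contourArea); k=cv2.convexHull(k)
        e=.01
        while len(q:=cv2.approxPolyDP(k,e*cv2.arcLength(k,True),True))>4: e+=.004
        q=(q[:,0]+.5)/s-.5+[x0,y0]; return q[np.argsort(q[:,1])]
    m=low&(v>120); top=low&(v>238)
    return quad(m),quad(top)
E
python3 - <<'E'
from m import *
for n,b in(('w1',(280,228,60,50)),('w4',(250,240,60,60)),('w2',(222,250,55,52)),('w3',(200,250,66,65))):
    a,t=plate(n,b); print(n,a.round(1).tolist(),'top',t.round(1).tolist())
    c=F[n]['pixels'][b[1]:b[1]+b[3],b[0]:b[0]+b[2]]
im=[cv2.resize(F[n]['pixels'][y:y+60,x:x+66],None,fx=6,fy=4.9,interpolation=2) for n,x,y in(('w1',280,225),('w4',250,240),('w2',220,248),('w3',200,254))]
cv2.imwrite('pics/z.png',np.vstack([np.hstack(im[:2]),np.hstack(im[2:])]))
E
```

```text
w1 [[317.8, 236.8], [291.9, 237.4], [325.1, 270.1], [293.8, 270.4]] top [[293.4, 259.7], [324.9, 259.8], [324.8, 269.9], [294.3, 270.3]]
w4 [[295.9, 250.2], [263.4, 250.4], [260.2, 295.8], [300.7, 295.9]] top [[300.1, 282.1], [260.1, 282.2], [260.4, 295.4], [300.2, 295.8]]
w2 [[264.4, 258.1], [238.1, 258.8], [263.6, 294.9], [232.1, 295.6]] top [[262.9, 283.2], [232.3, 284.7], [231.9, 295.1], [263.2, 295.2]]
w3 [[222.3, 258.3], [256.7, 258.9], [265.4, 314.4], [199.6, 314.4]] top [[252.9, 295.2], [209.2, 296.6], [252.7, 308.7], [211.2, 309.2]]
```

View pics/z.png

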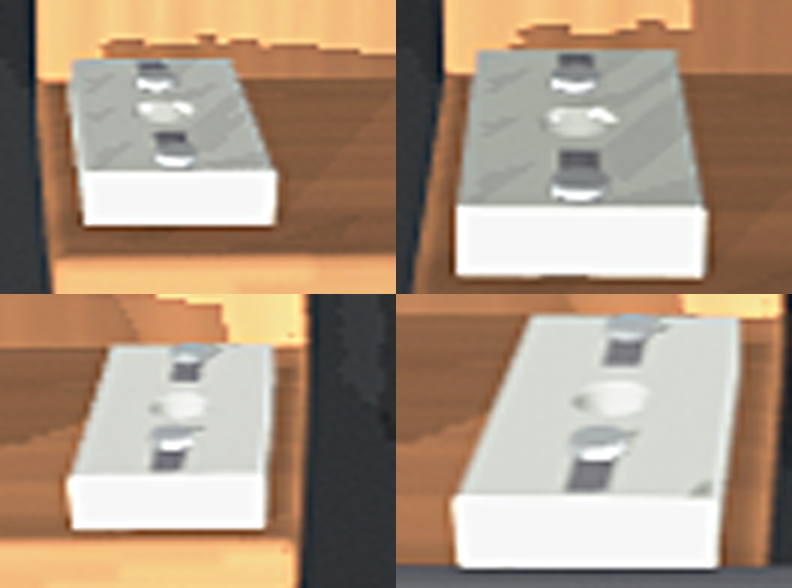

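Zoomed, the sockets are clear: right (307.5,247.6) in w1 and (281,264.9) in w4, left (250.2,270.6) in w2 and (235.5,275.4) in w3. The screws sit off-centre in their slots, so the right plate is low and the left one is high.

```bash
cat > m2.py <<'E'
from m import *
R={'w1':dict(h=(307.5,247.4),tf=(293.5,259.7),tb=(324.9,259.8),bf=(291.9,237.2),bb=(317.9,236.9)),
'w4':dict(h=(281,264.6),tf=(260.0,282.1),tb=(300.8,282.1),bf=(263.3,250.3),bb=(295.9,250.2))}
L={'w2':dict(h=(250.2,270.4),tb=(231.9,284.5),tf=(263.6,284.3),bb=(238.1,258.7),bf=(264.6,258.2)),
'w3':dict(h=(235.5,275.2),tb=(209.3,294.3),tf=(253.7,294.3),bb=(222.2,258.3),bf=(256.9,258.8))}
P={}
for nm,D in(('R',R),('L',L)):
    a,b=D
    for k in D[a]:
        X,e=tri([(F[a],D[a][k]),(F[b],D[b][k])]); P[nm+k]=X; print(nm,k,X.round(1),np.round(e,2))
# rail tips
print('sprung tip tri',tri([(F['w1'],(146.5,56.5)),(F['w2'],(391.5,213))]),)
E
python3 - <<'E'
from m2 import *
u=np.array([ -.0749,0])
def face(nm,D):
    # face plane: normal ~ rack y (angle a); unknown y0 s.t. top z - bottom z =60 averaged
    n=np.array([np.sin(np.radians(A)),np.cos(np.radians(A)),0])
    for v in D:
        f=F[v]
        def pt(uv,d): c,r=ray(f,uv); return c+r*(d-n@c)/(n@r)
        best=None
        from scipy.optimize import brentq
        g=lambda d:(pt(D[v]['tf'],d)+pt(D[v]['tb'],d)-pt(D[v]['bf'],d)-pt(D[v]['bb'],d))[2]/2-60
        lo,hi=((-150,-90) if nm=='R' else (90,170)); 
        try: d=brentq(g,lo,hi)
        except Exception as e: print(g(lo),g(hi));continue
        print(nm,v,'d',round(d,1),{k:pt(D[v][k],d).round(1).tolist() for k in D[v]})
A=4.4
face('R',R);face('L',L)
E
```

```text
R h [ 624.7 -121.    53.9] [0.01 0.01]
R tf [ 607.7 -119.3   84.2] [0.14 0.14]
R tb [ 640.  -123.7   80.7] [0.07 0.07]
R bf [ 608.6 -117.2   30.6] [0.18 0.18]
R bb [ 639.7 -121.    26.5] [0.23 0.23]
L h [637.1 118.   86.1] [0.29 0.29]
L tb [653.9 121.6 104.7] [0.44 0.44]
L tf [624.6 134.7  87.4] [0.02 0.02]
L bb [656.3 127.6  38.5] [0.2 0.2]
L bf [625.1 132.3  33.4] [0.25 0.25]
sprung tip tri (array([467.61649621,  94.45772728,  12.22704645]), [np.float64(0.7682272178785268), np.float64(0.768227217878563)])
29.597676072097613 5.606952468361698
35.5044032477154 7.433452164566916
-32.80640327416366 -5.612511685747734
-39.937714126226865 -6.437386574280609
```

```bash
cat >> m2.py <<'E'
from scipy.optimize import brentq
def face(nm,D,A):
    n=np.array([np.sin(np.radians(A)),np.cos(np.radians(A)),0])
    for v in D:
        f=F[v]
        def pt(uv,d): c,r=ray(f,uv); return c+r*(d-n@c)/(n@r)
        g=lambda d:(pt(D[v]['tf'],d)+pt(D[v]['tb'],d)-pt(D[v]['bf'],d)-pt(D[v]['bb'],d))[2]/2-60
        d=brentq(g,*((-110,-30) if nm=='R' else (130,215)))
        q={k:pt(D[v][k],d).round(1) for k in D[v]}
        print(nm,v,'d',round(d,1),{k:q[k].tolist() for k in q},'w',np.linalg.norm(q['tb']-q['tf']),'mid',sum(q[k] for k in q if k!='h')/4)
E
python3 - <<'E'
from m2 import *
for A in (4,5): face('R',R,A);face('L',L,A)
# rail: w1 masks
f=F['w1']; im=f['pixels']; 
for n,(x0,x1,y0,y1) in(('w1',(120,215,40,285)),('w2',(370,410,0,235))):
    m=(F[n]['pixels'][y0:y1,x0:x1].max(axis=2)>80).astype(np.uint8)
    c=max(cv2.findContours(m,0,1)[0],key=cv2.contourArea)[:,0]+[x0,y0]
    print(n,'top/bottom', c[c[:,1].argmin()],c[c[:,1].argmax()])
    for y in range(y0,y1,12):
        k=np.where(m[y-y0])[0]
        if len(k): print(y,k[0]+x0,k[-1]+x0,F[n]['pixels'][y,(k[0]+k[-1])//2+x0],end=';')
    print()
print(onz(F['top0'],(208,209),100),onz(F['top0'],(337,217),100))
cv2.imwrite('pics/r.png',np.hstack([cv2.resize(F['w1']['pixels'][40:290,115:225],None,fx=2.4,fy=2.4),cv2.resize(F['w4']['pixels'][0:250,30:180],None,fx=2.4,fy=2.4)]))
E
```

```text
R h [ 624.7 -121.    53.9] [0.01 0.01]
R tf [ 607.7 -119.3   84.2] [0.14 0.14]
R tb [ 640.  -123.7   80.7] [0.07 0.07]
R bf [ 608.6 -117.2   30.6] [0.18 0.18]
R bb [ 639.7 -121.    26.5] [0.23 0.23]
L h [637.1 118.   86.1] [0.29 0.29]
L tb [653.9 121.6 104.7] [0.44 0.44]
L tf [624.6 134.7  87.4] [0.02 0.02]
L bb [656.3 127.6  38.5] [0.2 0.2]
L bf [625.1 132.3  33.4] [0.25 0.25]
sprung tip tri (array([467.61649621,  94.45772728,  12.22704645]), [np.float64(0.7682272178785268), np.float64(0.768227217878563)])
R w1 d -80.4 {'h': [625.2, -124.3, 46.9], 'tf': [607.8, -123.1, 76.6], 'tb': [640.5, -125.4, 77.6], 'bf': [608.9, -123.2, 17.1], 'bb': [640.8, -125.4, 17.0]} w 32.79603634587575 mid [ 624.5   -124.275   47.075]
R w4 d -78.5 {'h': [624.7, -122.4, 51.2], 'tf': [607.5, -121.2, 81.2], 'tb': [640.0, -123.5, 80.9], 'bf': [607.9, -121.2, 21.4], 'bb': [639.8, -123.5, 20.8]} w 32.58266410224922 mid [ 623.8   -122.35    51.075]
L w2 d 182.1 {'h': [641.9, 137.6, 50.8], 'tb': [658.9, 136.5, 80.7], 'tf': [625.2, 138.8, 80.8], 'bb': [659.3, 136.4, 21.1], 'bf': [626.4, 138.7, 20.3]} w 33.7785434
[... 1442 characters left out ...]
189 [224 247 247];232 175 192 [225 247 247];244 178 195 [226 247 248];256 193 197 [ 91 120 146];268 194 195 [128 120 114];
w2 top/bottom [377   0] [389 214]
0 377 396 [225 247 247];12 377 397 [226 247 247];24 378 397 [227 247 247];36 378 397 [227 247 247];48 379 397 [227 247 247];60 379 398 [228 247 247];72 380 398 [227 247 247];84 380 398 [226 247 247];96 381 398 [152 204 234];108 381 398 [152 203 233];120 381 399 [149 202 232];132 382 399 [150 201 233];144 382 399 [150 202 232];156 382 400 [149 199 231];168 383 400 [149 200 231];180 383 400 [104 187 228];192 383 400 [105 188 227];204 388 395 [201 199 194];
[615.68907839 146.96425326 100.        ] [ 593.79663574 -139.23199617  100.        ]
```

View pics/r.png

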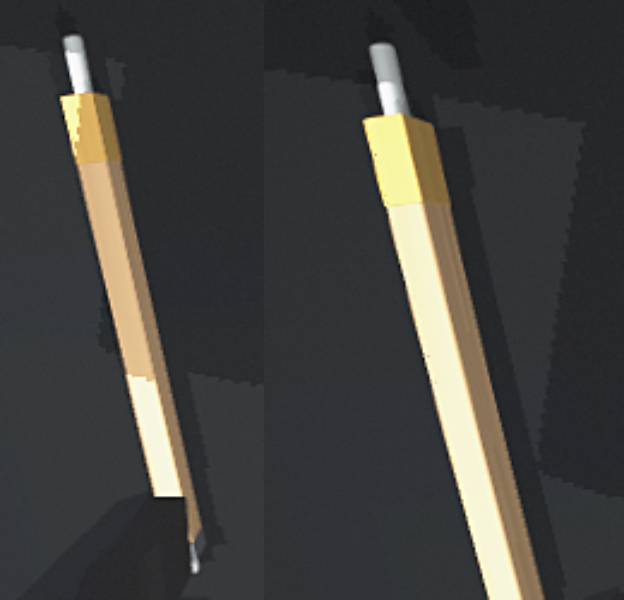

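In r.png the rail's brass-ferrule end shows its top-face corners at about w1 (141,80) and (160,79), and the sprung pin tip at (145,55). The fixed end is partly behind the finger.

```bash
python3 - <<'E' | tail -n +12
from m2 import *
ang=lambda a,b:np.degrees(np.arctan2(*(b-a)[:2]))
for n,a,b in(('w1',(285.5,2),(288,235)),('w2',(267,10),(269.5,255))):
    p,q=onz(F[n],a,14),onz(F[n],b,14); print(n,'board front',p.round(1),q.round(1),ang(p,q))
for z in(56,60,64):
  print(z,'R',*[onz(F[n],R[n]['h'],z).round(1) for n in R],'L',*[onz(F[n],L[n]['h'],z).round(1) for n in L])
f=F['w1']
l=[onz(f,(x-.5,y),20) for y,x in((100,144),(124,151),(184,165),(244,178))]
r=[onz(f,(x+.5,y),0) for y,x in((100,164),(124,168),(184,181),(244,195))]
print('left edges',np.round(l,1).tolist(),'right',np.round(r,1).tolist())
f2=F['w2']
l=[onz(f2,(x+.5,y),20) for y,x in((12,397),(96,398),(192,400))]
r=[onz(f2,(x-.5,y),0) for y,x in((12,377),(96,381),(192,383))]
print('w2 front',np.round(l,1).tolist(),'back',np.round(r,1).tolist())
print('ferrule end w1',onz(f,(140.8,80.4),20),onz(f,(160,78.8),20),'tip',onz(f,(145.5,54.5),10),'w2 tip',onz(f2,(391.5,214.5),10),'fixed tip',onz(f,(196,278),10))
E
```

```text
w1 board front [619.6 132.3  14. ] [ 604.3 -121.2   14. ] -176.55503912048374
w2 board front [ 599.3 -135.3   14. ] [620.3 137.9  14. ] 4.414599174410721
56 R [ 624.6 -120.    56. ] [ 624.8 -119.9   56. ] L [641.1 134.8  56. ] [642.7 135.5  56. ]
60 R [ 624.3 -118.1   60. ] [ 624.8 -117.8   60. ] L [640.6 132.6  60. ] [642.  133.1  60. ]
64 R [ 624.  -116.2   64. ] [ 624.9 -115.7   64. ] L [640.  130.4  64. ] [641.3 130.8  64. ]
left edges [[459.8, 50.4, 20.0], [462.6, 24.8, 20.0], [465.7, -43.5, 20.0], [467.4, -119.9, 20.0]] right [[475.7, 49.4, 0.0], [475.6, 22.7, 0.0], [478.8, -49.4, 0.0], [483.2, -130.3, 0.0]]
w2 front [[468.2, -122.5, 20.0], [465.5, -41.0, 20.0], [459.8, 66.5, 20.0]] back [[483.3, -128.9, 0.0], [478.6, -42.7, 0.0], [474.4, 70.6, 0.0]]
ferrule end w1 [460.79512343  70.28981351  20.        ] [481.64583991  69.93337273  20.        ] tip [466.88745052  96.84885964  10.        ] w2 tip [465.91751592  97.38294292  10.        ] fixed tip [ 479.1658439  -174.52812095   10.        ]
```

Emit:
move_arm([
  {"gripper": 1, "dp": [3, -30, 0], "twist": 0},
  {"gripper": 1, "dp": [3, -30, 0], "twist": 0},
  {"gripper": 1, "dp": [3, -30, 0], "twist": 0},
  {"gripper": 1, "dp": [2, -31, 0], "twist": 0},
  {"gripper": 0.2, "dp": [1.4, -31, 0], "twist": 0},
  {"gripper": 0.0, "dp": [0, 0, 20], "twist": -6.1},
  {"gripper": 0.0, "dp": [0, 0, 20], "twist": 0},
  {"gripper": 0.0, "dp": [0, 0, 20], "twist": 0},
  {"gripper": 0.0, "dp": [0, 0, 10], "twist": 0},
  {"gripper": 0.0, "dp": [0, 0, 0], "twist": 0},
  {"gripper": 0.0, "dp": [0, 0, 0], "twist": 0},
])

```text
time_s: 9.22
position: [471.6, -45.0, 79.4]
ee_rot: [[-0.045, 0.999, 0.003], [0.999, 0.045, 0.015], [0.014, 0.003, -1.0]]
contact_force: [-1.1, 0.3, 0.7]
grip_width: 0.502
grasp_force: 0.0
```

Run:
```python
from h import *
f=grab('wrist','w5'); s=arm.get_state(); print(s['time_s'],s['position'],s['ee_rot'],s['grip_width'])
a=f['pixels'];m=((a.max(axis=2)>110)&(a[...,2].astype(int)-a[...,0]>25)).astype(np.uint8)
# top-face edges on rows
for y in range(20,330,30):
    k=np.where(m[y,180:400])[0]
    if len(k): print(y,k[0]+180,k[-1]+180, 'L@20',onz(f,(k[0]+179.5,y),20).round(1)[:2],'R@20',onz(f,(k[-1]+180.5,y),20).round(1)[:2])
```

```text
9.275 [471.67136702 -44.99607713  79.51206082] [[-0.04523321  0.99897226  0.00289644]
 [ 0.99887308  0.04518663  0.01451653]
 [ 0.01437073  0.00354981 -0.99989043]] 0.49955596048511425
50 264 287 L@20 [459.5  67.4] R@20 [474.3  68.1]
80 265 287 L@20 [460.8  50. ] R@20 [475.2  50.6]
110 265 287 L@20 [461.4  31.8] R@20 [476.2  32.5]
140 266 286 L@20 [462.7  12.8] R@20 [476.6  13.4]
170 266 286 L@20 [463.4  -7.3] R@20 [477.7  -6.6]
200 267 286 L@20 [464.9 -28.4] R@20 [478.8 -27.7]
230 267 286 L@20 [465.6 -50.7] R@20 [480.  -50.1]
260 267 285 L@20 [466.5 -74.5] R@20 [480.6 -73.9]
290 268 285 L@20 [468.1 -99.9] R@20 [481.9 -99.3]
320 389 397 L@20 [ 565.8 -123.6] R@20 [ 573.1 -123.4]
```

View pics/w5.png

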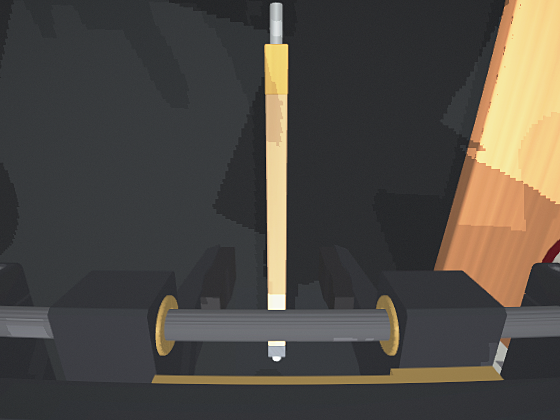

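w5 shows the rail squarely between the fingers at column 276, from the brass end at row 44 to the fixed pin at row 358. Next I'll go down and grip.

Emit:
move_arm([
  {"gripper": 0, "dp": [-1, 0.8, 20], "twist": 0},
  {"gripper": 0, "dp": [-1, 0, 20], "twist": 0},
  {"gripper": 0, "dp": [0, 0, 20], "twist": 0},
  {"gripper": 0, "dp": [0, 0, 11], "twist": 0},
  {"gripper": 0, "dp": [0, 0, 5], "twist": 0},
  {"gripper": 0, "dp": [0, 0, 0], "twist": 0},
  {"gripper": -1, "dp": [0, 0, 0], "twist": 0},
  {"gripper": -1, "dp": [0, 0, 0], "twist": 0},
  {"gripper": -1, "dp": [0, 0, 0], "twist": 0},
  {"gripper": -1, "dp": [0, 0, 0], "twist": 0},
  {"gripper": -1, "dp": [0, 0, 0], "twist": 0},
], squeeze=40)

```text
time_s: 10.65
position: [472.2, -45.6, 2.9]
ee_rot: [[-0.046, 0.999, 0.002], [0.999, 0.046, 0.015], [0.015, 0.002, -1.0]]
contact_force: [-1.3, -0.2, 3.6]
grip_width: 0.159
grasp_force: 40.0
```

Emit:
move_arm([
  {"gripper": -1, "dp": [0, 0, -10], "twist": 0},
  {"gripper": -1, "dp": [0, 0, -21], "twist": 0},
  {"gripper": -1, "dp": [0, 0, -21], "twist": 0},
  {"gripper": -1, "dp": [0, 0, 0], "twist": 7.2},
  {"gripper": -1, "dp": [0, 0, 0], "twist": 7.2},
  {"gripper": -1, "dp": [12, 20, 0], "twist": 0},
  {"gripper": -1, "dp": [12, 25, 0], "twist": 0},
  {"gripper": -1, "dp": [12, 25, 0], "twist": 0},
  {"gripper": -1, "dp": [12, 25, 0], "twist": 0},
  {"gripper": -1, "dp": [8, 20, 0], "twist": 0},
  {"gripper": -1, "dp": [4.5, 15, 0], "twist": 0},
  {"gripper": -1, "dp": [0, 0, 0], "twist": 0},
  {"gripper": -1, "dp": [0, 0, 0], "twist": 0},
])

```text
time_s: 12.28
position: [610.6, -13.5, 55.1]
ee_rot: [[0.204, 0.979, 0.0], [0.979, -0.204, 0.015], [0.015, -0.003, -1.0]]
contact_force: [-0.0, 0.5, -1.6]
grip_width: 0.154
grasp_force: 40.0
```

Run:
```python
from h import *
f=grab('top','t1'); s=arm.get_state(); print(s['time_s'],s['position'],s['ee_rot'],s['contact_force'],s['ft_torque'])
g=grab('side','s1')
a=cv2.resize(f['pixels'][130:290,190:360],None,fx=2.35,fy=2.35,interpolation=2);b=cv2.resize(g['pixels'][140:270,170:330],None,fx=2.4,fy=2.89,interpolation=2)
h=min(len(a),len(b));cv2.imwrite('pics/v1.png',np.hstack([a[:h],b[:h]]))
```

```text
12.325 [610.50938486 -13.5989897   55.10826036] [[ 2.04266197e-01  9.78915346e-01  2.55840738e-04]
 [ 9.78800043e-01 -2.04246135e-01  1.52968072e-02]
 [ 1.50265338e-02 -2.87420370e-03 -9.99882964e-01]] [ 0.01759264 -0.15276759 -0.43329543] [-0.10086319 -0.12812307 -0.0243169 ]
```

View pics/v1.png

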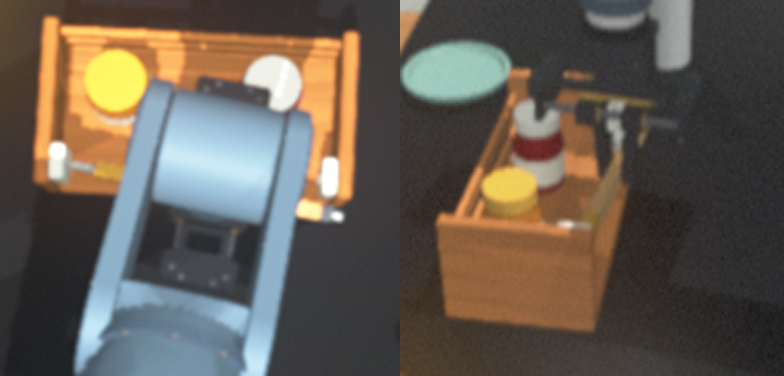

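v1 (top on the left, side on the right): the sprung tip at (70,163) is level with the middle of the left plate (57,163), and the fixed pin (337,215) is clear in front of the right cheek. Now a gentle advance along rack +y.

Emit:
move_arm([
  {"gripper": -1, "dp": [0, 1.4, 0], "twist": 0},
  {"gripper": -1, "dp": [2, -0.3, 0], "twist": 0},
  {"gripper": -1, "dp": [2, -0.3, 0], "twist": 0},
  {"gripper": -1, "dp": [2, -0.3, 0], "twist": 0},
  {"gripper": -1, "dp": [1.5, -0.2, 0], "twist": 0},
  {"gripper": -1, "dp": [1.5, -0.2, 0], "twist": 0},
  {"gripper": -1, "dp": [0, 0, 0], "twist": 0},
  {"gripper": -1, "dp": [0, 0, 0], "twist": 0},
])

```text
time_s: 13.38
position: [613.5, -5.1, 55.5]
ee_rot: [[0.204, 0.979, 0.002], [0.979, -0.204, 0.015], [0.015, -0.002, -1.0]]
contact_force: [-1.3, -3.4, -1.4]
grip_width: 0.152
grasp_force: 40.0
```

Emit:
move_arm([
  {"gripper": -1, "dp": [0, 0, -0.8], "twist": 0},
  {"gripper": -1, "dp": [0, 0, -0.8], "twist": 0},
  {"gripper": -1, "dp": [0, 0, -0.8], "twist": 0},
  {"gripper": -1, "dp": [0, 0, 0], "twist": 0},
  {"gripper": -1, "dp": [0, 0, 0], "twist": 0},
])

```text
time_s: 14.0
position: [613.3, -4.9, 57.7]
ee_rot: [[0.204, 0.979, 0.001], [0.979, -0.204, 0.015], [0.015, -0.002, -1.0]]
contact_force: [0.5, -3.6, -2.1]
grip_width: 0.156
grasp_force: 40.0
```

Run:
```python
from h import *
s=arm.get_state(); print(s['time_s'],s['position'],s['contact_force'],s['ft_torque'])
```

```text
14.0 [613.30487932  -4.85711162  57.72224986] [ 0.49001133 -3.63255881 -2.13697779] [-0.78420232  0.04917161 -0.08775452]
```

Emit:
move_arm([
  {"gripper": -1, "dp": [0, 0, -0.7], "twist": 0},
  {"gripper": -1, "dp": [0, 0, -0.7], "twist": 0},
  {"gripper": -1, "dp": [0, 0, -0.7], "twist": 0},
  {"gripper": -1, "dp": [0, 0, 0], "twist": 0},
  {"gripper": -1, "dp": [0, 0, 0], "twist": 0},
])

```text
time_s: 14.62
position: [613.3, -4.9, 59.8]
ee_rot: [[0.204, 0.979, 0.001], [0.979, -0.204, 0.015], [0.015, -0.002, -1.0]]
contact_force: [-0.4, -2.8, -4.0]
grip_width: 0.154
grasp_force: 40.0
```

Emit:
move_arm([
  {"gripper": -1, "dp": [0, 0, 0.5], "twist": 0},
  {"gripper": -1, "dp": [1, -0.14, 0], "twist": 0},
  {"gripper": -1, "dp": [1, -0.14, 0], "twist": 0},
  {"gripper": -1, "dp": [0, 0, 0], "twist": 0},
  {"gripper": -1, "dp": [0, 0, 0], "twist": 0},
])

```text
time_s: 15.25
position: [613.6, -3.0, 59.5]
ee_rot: [[0.204, 0.979, 0.001], [0.979, -0.204, 0.015], [0.015, -0.002, -1.0]]
contact_force: [-1.4, -3.7, -3.1]
grip_width: 0.154
grasp_force: 40.0
```

Run:
```python
from h import *
for i in range(3):
  s=arm.get_state(); print(s['time_s'],s['position'].round(2),s['contact_force'].round(2),s['ft_torque'].round(3)); 
  f=grab('top','t2') if i<2 else 0
g=grab('side','s2')
a=cv2.resize(f['pixels'][170:240,190:360],None,fx=3,fy=3) if f else 0
```

```text
15.25 [613.58  -2.98  59.47] [-1.37 -3.72 -3.11] [-1.046  0.16  -0.012]
15.3 [613.56  -2.95  59.46] [-0.39 -4.02 -2.78] [-1.059  0.137 -0.008]
15.35 [613.57  -2.96  59.45] [-1.42 -4.39 -3.52] [-1.02   0.123 -0.051]
```

Emit:
move_arm([
  {"gripper": -1, "dp": [-2, 0.28, 0], "twist": 0},
  {"gripper": -1, "dp": [-0.15, -1, 0], "twist": 0},
  {"gripper": -1, "dp": [0, 0, 0.7], "twist": 0},
  {"gripper": -1, "dp": [0, 0, 0.7], "twist": 0},
  {"gripper": -1, "dp": [0, 0, 0.7], "twist": 0},
  {"gripper": -1, "dp": [0, 0, 0.7], "twist": 0},
  {"gripper": -1, "dp": [0, 0, 0], "twist": 0},
  {"gripper": -1, "dp": [0, 0, 0], "twist": 0},
])

```text
time_s: 16.4
position: [612.4, -4.4, 56.7]
ee_rot: [[0.204, 0.979, 0.001], [0.979, -0.204, 0.015], [0.015, -0.002, -1.0]]
contact_force: [-0.1, -0.5, -1.2]
grip_width: 0.149
grasp_force: 40.0
```

```bash
cat > s.py <<'E'
from plant import arm
s=arm.get_state(); print(s['time_s'],s['position'].round(2),s['contact_force'].round(2),s['ft_torque'].round(3))
E
python3 s.py
```

```text
16.4 [612.45  -4.4   56.66] [-0.14 -0.54 -1.15] [-0.075 -0.014  0.063]
```

Emit:
move_arm([
  {"gripper": -1, "dp": [1, -0.14, 0], "twist": 0},
  {"gripper": -1, "dp": [1, -0.14, 0], "twist": 0},
  {"gripper": -1, "dp": [1, -0.14, 0], "twist": 0},
  {"gripper": -1, "dp": [0, 0, 0], "twist": 0},
  {"gripper": -1, "dp": [0, 0, 0], "twist": 0},
])

```text
time_s: 17.02
position: [612.6, -1.7, 56.7]
ee_rot: [[0.204, 0.979, 0.001], [0.979, -0.204, 0.015], [0.015, -0.002, -1.0]]
contact_force: [0.2, 0.3, -1.3]
grip_width: 0.152
grasp_force: 40.0
```

```bash
python3 s.py
```

```text
17.025 [612.61  -1.72  56.67] [ 0.22  0.31 -1.32] [-0.073 -0.015  0.05 ]
```

Emit:
move_arm([
  {"gripper": -1, "dp": [1, -0.14, 0], "twist": 0},
  {"gripper": -1, "dp": [1, -0.14, 0], "twist": 0},
  {"gripper": -1, "dp": [1, -0.14, 0], "twist": 0},
  {"gripper": -1, "dp": [1, -0.14, 0], "twist": 0},
  {"gripper": -1, "dp": [1, -0.14, 0], "twist": 0},
  {"gripper": -1, "dp": [1, -0.14, 0], "twist": 0},
  {"gripper": -1, "dp": [1, -0.14, 0], "twist": 0},
  {"gripper": -1, "dp": [1, -0.14, 0], "twist": 0},
  {"gripper": -1, "dp": [0, 0, 0], "twist": 0},
  {"gripper": -1, "dp": [0, 0, 0], "twist": 0},
])

```text
time_s: 18.27
position: [613.3, 6.0, 56.9]
ee_rot: [[0.204, 0.979, 0.002], [0.979, -0.204, 0.015], [0.015, -0.001, -1.0]]
contact_force: [-0.6, -5.3, -1.8]
grip_width: 0.155
grasp_force: 40.0
```

```bash
python3 s.py
```

```text
18.275 [613.29   6.02  56.86] [-0.63 -5.35 -1.82] [-0.938 -0.062 -0.096]
```

Emit:
move_arm([
  {"gripper": -1, "dp": [1.1, -0.15, 0], "twist": 0},
  {"gripper": -1, "dp": [1.1, -0.15, 0], "twist": 0},
  {"gripper": -1, "dp": [1.1, -0.15, 0], "twist": 0},
  {"gripper": -1, "dp": [1.1, -0.15, 0], "twist": 0},
  {"gripper": -1, "dp": [1.1, -0.15, 0], "twist": 0},
  {"gripper": -1, "dp": [1.1, -0.15, 0], "twist": 0},
  {"gripper": -1, "dp": [0, 0, 0], "twist": 0},
  {"gripper": -1, "dp": [0, 0, 0], "twist": 0},
])

```text
time_s: 19.27
position: [614.0, 11.8, 57.1]
ee_rot: [[0.205, 0.979, 0.002], [0.979, -0.205, 0.014], [0.014, -0.001, -1.0]]
contact_force: [-0.3, -7.9, -0.6]
grip_width: 0.153
grasp_force: 40.1
```

```bash
python3 s.py
python3 - <<'E'
from h import *
f=grab('wrist','w6');f=grab('top','t6'); s=arm.get_state(); print(s['contact_force'],s['position'])
cv2.imwrite('pics/v6.png',np.hstack([cv2.imread('pics/w6.png')[:,180:420],cv2.resize(f['pixels'][180:250,190:360],None,fx=3.2,fy=6,interpolation=2)]))
E
```

```text
19.275 [613.99  11.84  57.09] [-0.28 -7.85 -0.62] [-1.363 -0.054 -0.269]
[ 0.05677218 -7.62568228 -1.68095155] [613.96609718  11.81908006  57.06976897]
```

View pics/v6.png

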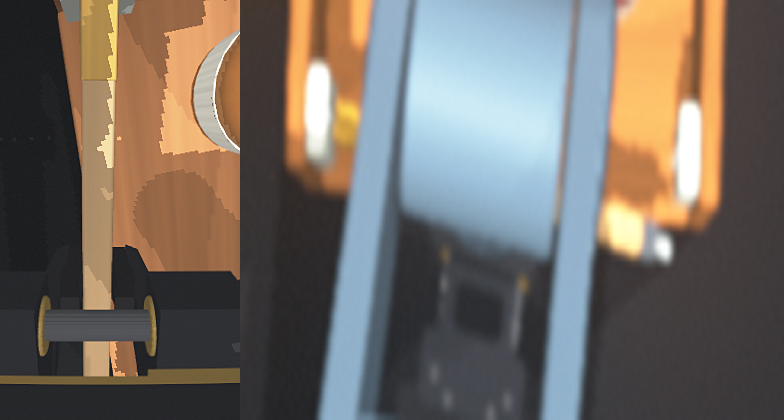

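v6 shows the fixed tip at (672,247) just inside the line of the right plate's face (677) and in front of the cheek, and the brass end close up to the left plate. I'll compress 1 mm more for margin, then swing the right end in about the left tip.

Emit:
move_arm([
  {"gripper": -1, "dp": [1, -0.14, 0], "twist": 0},
  {"gripper": -1, "dp": [0, 2.24, 0], "twist": -1},
  {"gripper": -1, "dp": [0, 2.24, 0], "twist": -1},
  {"gripper": -1, "dp": [0, 2.24, 0], "twist": -1},
  {"gripper": -1, "dp": [0, 2.24, 0], "twist": -1},
  {"gripper": -1, "dp": [0, 0, 0], "twist": 0},
  {"gripper": -1, "dp": [0, 0, 0], "twist": 0},
])

```text
time_s: 20.25
position: [623.0, 11.1, 57.1]
ee_rot: [[0.136, 0.991, 0.002], [0.991, -0.136, 0.013], [0.014, 0.001, -1.0]]
contact_force: [0.6, -9.4, -1.1]
grip_width: 0.161
grasp_force: 40.1
```

```bash
python3 s.py
```

```text
20.25 [623.04  11.07  57.13] [ 0.63 -9.41 -1.1 ] [-1.513 -0.118 -0.23 ]
```

Emit:
move_arm([
  {"gripper": -1, "dp": [-0.2, 2.24, 0], "twist": -1},
  {"gripper": -1, "dp": [0, 2.24, 0], "twist": -1},
  {"gripper": -1, "dp": [0, 2.24, 0], "twist": -1},
  {"gripper": -1, "dp": [0, 2.24, 0], "twist": -1},
  {"gripper": -1, "dp": [0, 0, 0], "twist": 0},
  {"gripper": -1, "dp": [0, 0, 0], "twist": 0},
])

```text
time_s: 21.0
position: [632.0, 9.9, 57.2]
ee_rot: [[0.066, 0.998, 0.003], [0.998, -0.066, 0.013], [0.014, 0.002, -1.0]]
contact_force: [0.8, -8.1, -1.8]
grip_width: 0.156
grasp_force: 40.0
```

```bash
python3 s.py
python3 - <<'E'
from h import *
u=np.array([.0665,.9978]);p=arm.get_state()['position'];r=arm.get_state()['ee_rot'];print(r.round(4).tolist())
x=r[:2,0]
print('tipL c13.5',p[:2]+128.5*x,'tipR',p[:2]-127*x,'Lmouth',[641.,131.8],'Rmouth',[624.6,-119])
E
```

```text
21.0 [632.02   9.9   57.17] [ 0.82 -8.06 -1.79] [-1.434 -0.174 -0.133]
[[0.0664, 0.9978, 0.0027], [0.9977, -0.0664, 0.0134], [0.0136, 0.0018, -0.9999]]
tipL c13.5 [640.5529676  138.10684961] tipR [ 623.59164696 -116.80598172] Lmouth [641.0, 131.8] Rmouth [624.6, -119]
```

Emit:
move_arm([
  {"gripper": -1, "dp": [0, 0.5, 0.8], "twist": -0.22},
  {"gripper": -1, "dp": [0, 0, 0.8], "twist": 0},
  {"gripper": -1, "dp": [0, 0, 0.8], "twist": 0},
  {"gripper": -1, "dp": [0, 0, 0.6], "twist": 0},
  {"gripper": -1, "dp": [0, 0, 0], "twist": 0},
  {"gripper": -1, "dp": [0, 0, 0], "twist": 0},
])

```text
time_s: 21.75
position: [633.0, 10.0, 54.9]
ee_rot: [[0.063, 0.998, 0.004], [0.998, -0.063, 0.014], [0.014, 0.003, -1.0]]
contact_force: [-0.2, -8.4, 2.0]
grip_width: 0.156
grasp_force: 40.2
```

```bash
python3 s.py
```

```text
21.75 [632.95   9.96  54.89] [-0.18 -8.45  1.99] [-0.938 -0.153 -0.022]
```

Emit:
move_arm([
  {"gripper": -1, "dp": [0, 0, 0], "twist": 0},
  {"gripper": -1, "dp": [0, 0, 0.5], "twist": 0},
  {"gripper": -1, "dp": [0, 0, 0.5], "twist": 0},
  {"gripper": -1, "dp": [0, 0, 0], "twist": 0},
  {"gripper": -1, "dp": [0, 0, 0], "twist": 0},
], squeeze=25)

```text
time_s: 22.38
position: [632.7, 10.0, 53.6]
ee_rot: [[0.063, 0.998, 0.003], [0.998, -0.063, 0.014], [0.014, 0.002, -1.0]]
contact_force: [-0.6, -8.1, 1.7]
grip_width: 0.152
grasp_force: 25.0
```

Run:
```python
from h import *
exec(open('s.py').read())
f=grab('top','t7'); c=f['pixels'][195:235,310:345].astype(int)
exec(open('s.py').read())
# fixed pin/ plate grey profile
print(c[...,:].min(axis=2)[::2,::2])
```

```text
22.375 [632.66   9.99  53.55] [-0.62 -8.09  1.73] [-1.102 -0.077 -0.092]
22.425 [632.69   9.95  53.58] [ 0.88 -8.41  0.32] [-1.101 -0.14  -0.121]
[[ 74  73  74  75  74  73  83  95  80  73  68  58  76  95  97  76  63  62]
 [ 76  74  75  76  73  74  74  73  85 197 230 192  99  98  97  77  63  63]
 [ 77  77  76  74  73  74  81  86 119 255 255 255 140  98  98  77  63  62]
 [146 145 145 129 115 110 104 104 145 255 255 255 144 101  98  74  63  62]
 [203 203 204 182 159 150 162 156 169 255 255 255 141 101  97  73  62  62]
 [194 191 192 178 158 153 238 246 228 255 255 255 134 101  96  71  63  61]
 [141 146 152 154 146 137 161 191 214 255 255 255 134 101  94  70  62  62]
 [107 109 108 109 108 104 104 108 169 255 255 254 123 103  96  68  60  61]
 [105 105 105 105 105 105 105 107 166 254 255 244 113 104  96  67  60  60]
 [108 106 104 105 104 103 104 111 157 196 192 125  85  94  88  63  60  62]
 [ 99  98  93 103 105 106 105 105 113 113  87  63  67  68  66  61  61  60]
 [ 63  64  67  68  71  71  72  71  72  71  61  62  66  61  61  61  62  60]
 [ 55  54  53  53  53  54  53  53  53  53  57  59  62  62  61  60  61  60]
 [ 55  55  55  54  55  54  54  53  57  60  62  62  61  61  61  59  61  60]
 [ 54  53  55  54  53  53  56  58  61  62  62  62  61  62  60  61  60  59]
 [ 52  53  52  52  55  56  61  62  61  62  62  61  61  60  60  60  60  60]
 [ 52  53  55  57  61  62  62  61  62  61  60  62  60  59  61  61  59  60]
 [ 55  57  63  62  62  62  61  60  61  62  61  60  59  60  59  59  59  59]
 [ 61  62  63  62  61  61  61  60  61  60  59  60  59  59  59  59  58  60]
 [ 61  61  62  60  61  61  62  60  60  61  61  61  59  59  58  58  59  58]]
```

Emit:
move_arm([
  {"gripper": -1, "dp": [-0.5, 0, 0], "twist": 0},
  {"gripper": -1, "dp": [-0.5, 0, 0], "twist": 0},
  {"gripper": -1, "dp": [-0.5, 0, 0], "twist": 0},
  {"gripper": -1, "dp": [-0.5, 0, 0], "twist": 0},
  {"gripper": -1, "dp": [0, 0, 0], "twist": 0},
  {"gripper": -1, "dp": [0, 0, 0], "twist": 0},
])

```text
time_s: 23.18
position: [632.6, 8.2, 53.5]
ee_rot: [[0.063, 0.998, 0.003], [0.998, -0.063, 0.014], [0.014, 0.002, -1.0]]
contact_force: [0.5, -7.5, 0.6]
grip_width: 0.156
grasp_force: 25.0
```

```bash
python3 s.py
```

```text
23.175 [632.55   8.23  53.51] [ 0.49 -7.48  0.61] [-0.974 -0.099 -0.176]
```

Emit:
move_arm([
  {"gripper": -1, "dp": [-0.4, 0, 0], "twist": 0},
  {"gripper": -1, "dp": [-0.4, 0, 0], "twist": 0},
  {"gripper": -1, "dp": [-0.4, 0, 0], "twist": 0},
  {"gripper": -1, "dp": [0, 0, 0], "twist": 0},
  {"gripper": -1, "dp": [0, 0, 0], "twist": 0},
])

```text
time_s: 23.8
position: [632.5, 7.3, 53.5]
ee_rot: [[0.063, 0.998, 0.003], [0.998, -0.063, 0.014], [0.014, 0.002, -1.0]]
contact_force: [-0.0, -6.5, 0.7]
grip_width: 0.156
grasp_force: 25.0
```

```bash
python3 s.py
```

```text
23.8 [632.45   7.27  53.48] [-0.04 -6.47  0.74] [-0.836 -0.145 -0.126]
```

Emit:
move_arm([
  {"gripper": -1, "dp": [-0.4, 0, 0], "twist": 0},
  {"gripper": -1, "dp": [-0.4, 0, 0], "twist": 0},
  {"gripper": -1, "dp": [0, 0, 0], "twist": 0},
  {"gripper": -1, "dp": [0, 0, 0], "twist": 0},
])

```text
time_s: 24.3
position: [632.4, 7.0, 53.4]
ee_rot: [[0.062, 0.998, 0.003], [0.998, -0.062, 0.015], [0.015, 0.002, -1.0]]
contact_force: [2.6, -5.2, 1.2]
grip_width: 0.157
grasp_force: 25.0
```

```bash
python3 s.py
```

```text
24.3 [632.38   7.03  53.42] [ 2.55 -5.23  1.17] [-0.616 -0.369 -0.105]
```

Emit:
move_arm([
  {"gripper": -1, "dp": [0, 0, 0.4], "twist": 0},
  {"gripper": -1, "dp": [0, 0, 0.4], "twist": 0},
  {"gripper": -1, "dp": [0, 0, 0.4], "twist": 0},
  {"gripper": -1, "dp": [0, 0, 0], "twist": 0},
  {"gripper": -1, "dp": [0, 0, 0], "twist": 0},
])

```text
time_s: 24.92
position: [631.9, 6.6, 51.9]
ee_rot: [[0.062, 0.998, 0.002], [0.998, -0.062, 0.014], [0.014, 0.001, -1.0]]
contact_force: [0.7, -6.5, 1.4]
grip_width: 0.155
grasp_force: 25.0
```

```bash
python3 s.py
```

```text
24.925 [631.9    6.65  51.89] [ 0.73 -6.48  1.4 ] [-0.82  -0.177 -0.198]
```

Emit:
move_arm([
  {"gripper": -1, "dp": [-0.5, 0, 0], "twist": 0},
  {"gripper": -1, "dp": [-0.5, 0, 0], "twist": 0},
  {"gripper": -1, "dp": [0, 0, 0], "twist": 0},
  {"gripper": -1, "dp": [0, 0, 0], "twist": 0},
])

```text
time_s: 25.42
position: [631.9, 5.7, 51.9]
ee_rot: [[0.062, 0.998, 0.002], [0.998, -0.062, 0.014], [0.015, 0.001, -1.0]]
contact_force: [1.1, -6.0, 1.3]
grip_width: 0.157
grasp_force: 25.0
```

```bash
python3 s.py
```

```text
25.425 [631.88   5.73  51.89] [ 1.15 -5.97  1.27] [-0.797 -0.231 -0.174]
```

Emit:
move_arm([
  {"gripper": -1, "dp": [-0.8, 0, 0], "twist": 0},
  {"gripper": -1, "dp": [-0.8, 0, 0], "twist": 0},
  {"gripper": -1, "dp": [-0.8, 0, 0], "twist": 0},
  {"gripper": -1, "dp": [-0.8, 0, 0], "twist": 0},
  {"gripper": -1, "dp": [-0.8, 0, 0], "twist": 0},
  {"gripper": -1, "dp": [0, 0, 0], "twist": 0},
  {"gripper": -1, "dp": [0, 0, 0], "twist": 0},
])

```text
time_s: 26.3
position: [631.4, 2.2, 51.6]
ee_rot: [[0.062, 0.998, 0.002], [0.998, -0.062, 0.015], [0.015, 0.001, -1.0]]
contact_force: [1.1, -4.1, 1.4]
grip_width: 0.157
grasp_force: 25.0
```

```bash
python3 s.py
```

```text
26.3 [631.44   2.21  51.64] [ 1.11 -4.07  1.42] [-0.556 -0.297 -0.1  ]
```

Emit:
move_arm([
  {"gripper": -1, "dp": [-0.8, 0, -0.2], "twist": 0},
  {"gripper": -1, "dp": [-0.8, 0, -0.2], "twist": 0},
  {"gripper": -1, "dp": [-0.8, 0, 0], "twist": 0},
  {"gripper": -1, "dp": [-0.5, 0, 0], "twist": 0},
  {"gripper": -1, "dp": [0, 0, 0], "twist": 0},
  {"gripper": -1, "dp": [0, 0, 0], "twist": 0},
])

```text
time_s: 27.05
position: [630.9, -0.6, 51.7]
ee_rot: [[0.062, 0.998, 0.001], [0.998, -0.062, 0.015], [0.015, -0.0, -1.0]]
contact_force: [1.7, -2.1, -1.1]
grip_width: 0.159
grasp_force: 25.0
```

```bash
python3 s.py
```

```text
27.05 [ 6.3092e+02 -5.8000e-01  5.1720e+01] [ 1.74 -2.1  -1.1 ] [-0.393 -0.238 -0.154]
```

Emit:
move_arm([
  {"gripper": -1, "dp": [-0.4, 0, 0], "twist": 0},
  {"gripper": -1, "dp": [-0.4, 0, 0], "twist": 0},
  {"gripper": -1, "dp": [0, 0, 0], "twist": 0},
  {"gripper": -1, "dp": [0, 0, 0], "twist": 0},
])

```text
time_s: 27.55
position: [630.9, -0.8, 51.8]
ee_rot: [[0.062, 0.998, 0.001], [0.998, -0.062, 0.016], [0.016, 0.0, -1.0]]
contact_force: [1.3, 3.3, -1.4]
grip_width: 0.158
grasp_force: 25.0
```

```bash
python3 s.py
```

```text
27.55 [630.93  -0.77  51.76] [ 1.33  3.27 -1.39] [ 0.432 -0.242 -0.12 ]
```

Emit:
move_arm([
  {"gripper": -1, "dp": [0.5, 0, 0], "twist": 0},
  {"gripper": -1, "dp": [0, 0, 0], "twist": 0},
  {"gripper": -0.5, "dp": [0, 0, 0], "twist": 0},
  {"gripper": -0.5, "dp": [0, 0, 0], "twist": 0},
  {"gripper": -0.5, "dp": [0, 0, 0], "twist": 0},
  {"gripper": -0.5, "dp": [0, 0, 0], "twist": 0},
  {"gripper": -0.5, "dp": [0, 0, 0], "twist": 0},
], squeeze=10)

```text
time_s: 28.42
position: [631.1, -1.0, 51.9]
ee_rot: [[0.062, 0.998, 0.001], [0.998, -0.062, 0.015], [0.015, 0.0, -1.0]]
contact_force: [-0.4, -0.7, -0.5]
grip_width: 0.254
grasp_force: 0.0
```

```bash
python3 s.py; python3 -c "
from h import *
print(arm.get_state()['grip_width']*88)"
```

```text
28.425 [631.14  -1.04  51.94] [-0.41 -0.68 -0.48] [-0.009 -0.028  0.05 ]
22.371708157476277
```

Forces are free, so I'll retreat straight up, then measure the rail.

Emit:
move_arm([
  {"gripper": -0.5, "dp": [0, 0, -6], "twist": 0},
  {"gripper": -0.5, "dp": [0, 0, -12], "twist": 0},
  {"gripper": -0.5, "dp": [0, 0, -20], "twist": 0},
  {"gripper": -0.5, "dp": [0, 0, -30], "twist": 0},
  {"gripper": -0.5, "dp": [0, 0, -30], "twist": 0},
  {"gripper": -0.5, "dp": [0, 0, -30], "twist": 0},
  {"gripper": -0.5, "dp": [0, 0, -25], "twist": 0},
  {"gripper": -0.5, "dp": [0, -30, 0], "twist": 0},
  {"gripper": -0.5, "dp": [0, -30, 0], "twist": 0},
  {"gripper": -0.5, "dp": [0, -30, 0], "twist": 0},
  {"gripper": -0.5, "dp": [0, 0, 0], "twist": 0},
  {"gripper": -0.5, "dp": [0, 0, 0], "twist": 0},
])

```text
time_s: 29.92
position: [542.2, 2.1, 206.3]
ee_rot: [[0.062, 0.998, 0.004], [0.998, -0.062, 0.015], [0.015, 0.003, -1.0]]
contact_force: [0.9, 0.2, 0.4]
grip_width: 0.253
grasp_force: 0.0
```

Run:
```python
from h import *
exec(open('s.py').read())
f=grab('wrist','w8'); t=grab('top','t8'); a=f['pixels']
def bar(im,x0,x1,rows):
    for y in rows:
        p=im[y,x0:x1].astype(int); g=np.abs(np.diff(p.sum(axis=1))); k=np.argsort(-g)[:6]; print(y,sorted((k+x0).tolist()))
# expected projections: rail bar top edges at z ends
u=np.array([.0645,.9979,0]);v=np.array([.9979,-.0645,0])
M=np.array([631.,-1.3-.0,0]);
for s,z in((117,72.8),(87,72),(0,70.5),(-60,69.5),(-105,68.5)):
    print(s,[proj(f,M+s*u+e*v+[0,0,z]).round(1).tolist() for e in(-7,7)])
bar(a,300,470,range(20,300,30))
# brass ferrule extents
hsv=cv2.cvtColor(a,cv2.COLOR_BGR2HSV)
m=cv2.inRange(hsv,(20,110,120),(32,255,255)); n,l,st,c=cv2.connectedComponentsWithStats(m)
print([(st[i].tolist(),c[i].round(1).tolist()) for i in range(1,n) if st[i,4]>80])
```

```text
29.925 [542.17   2.07 206.29] [0.9  0.23 0.44] [-0.065 -0.084  0.015]
117 [[372.0, 60.3], [388.4, 60.6]]
87 [[369.0, 97.4], [384.9, 97.6]]
0 [[361.1, 193.6], [375.6, 193.6]]
-60 [[356.0, 250.8], [369.7, 250.7]]
-105 [[352.4, 289.2], [365.5, 289.1]]
20 [350, 370, 371, 372, 414, 415]
50 [340, 342, 353, 421, 432, 459]
80 [371, 388, 417, 418, 419, 431]
110 [337, 406, 408, 420, 421, 423]
140 [335, 337, 343, 366, 381, 391]
170 [333, 358, 363, 364, 378, 446]
200 [332, 334, 355, 361, 374, 467]
230 [358, 371, 398, 401, 419, 420]
260 [331, 409, 410, 422, 423, 432]
290 [441, 443, 444, 445, 464, 465]
[([531, 33, 11, 53, 103], [536.6, 55.1]), ([348, 44, 14, 93, 371], [353.4, 95.0]), ([459, 62, 41, 19, 118], [479.7, 67.3]), ([465, 70, 56, 38, 536], [503.0, 86.5]), ([401, 113, 11, 35, 204], [405.0, 129.9]), ([512, 130, 12, 35, 133], [517.2, 147.8]), ([486, 133, 10, 31, 106], [490.4, 147.8]), ([201, 297, 13, 59, 267], [204.6, 327.5]), ([339, 297, 15, 59, 303], [348.3, 324.1]), ([105, 368, 352, 16, 3176], [306.2, 377.6])]
```

Run:
```python
from h import *
f=pickle.load(open('pics/w8.pkl','rb'));t=pickle.load(open('pics/t8.pkl','rb'))
u=np.array([.0645,.9979,0]);M=np.array([631.,-1.3,0])
for s in range(80,148,2):
    p=proj(f,M+s*u+[0,0,70 if s<117 else 66]); print(s,p.round().astype(int).tolist(),f['pixels'][int(round(p[1])),int(round(p[0]))].tolist(),end=' | ')
print('\nTOP')
for s in list(range(78,150,2))+list(range(-140,-90,2)):
    p=proj(t,M+s*u+[0,0,70 if -117<s<117 else 64]); print(s,p.round().astype(int).tolist(),t['pixels'][int(round(p[1])),int(round(p[0]))].tolist(),end=' | ')
```

```text
80 [376, 106] [205, 243, 247] | 82 [376, 104] [205, 243, 247] | 84 [376, 101] [204, 243, 247] | 86 [376, 99] [204, 243, 247] | 88 [376, 96] [130, 236, 247] | 90 [377, 94] [144, 240, 247] | 92 [377, 92] [143, 240, 247] | 94 [377, 89] [144, 240, 247] | 96 [377, 87] [143, 240, 247] | 98 [377, 84] [143, 240, 247] | 100 [378, 82] [142, 240, 247] | 102 [378, 80] [142, 240, 247] | 104 [378, 77] [141, 240, 247] | 106 [378, 75] [143, 239, 247] | 108 [378, 72] [144, 241, 247] | 110 [378, 70] [144, 241, 247] | 112 [379, 67] [141, 240, 247] | 114 [379, 65] [143, 240, 247] | 116 [379, 62] [140, 241, 247] | 118 [378, 61] [142, 243, 248] | 120 [378, 58] [249, 248, 248] | 122 [378, 56] [248, 247, 247] | 124 [378, 53] [248, 248, 247] | 126 [379, 51] [248, 248, 247] | 128 [379, 48] [248, 248, 248] | 130 [379, 46] [236, 235, 230] | 132 [379, 43] [167, 168, 164] | 134 [379, 41] [146, 153, 151] | 136 [379, 38] [165, 172, 169] | 138 [380, 35] [255, 255, 255] | 140 [380, 33] [248, 248, 248] | 142 [380, 30] [247, 247, 247] | 144 [380, 28] [247, 247, 247] | 146 [380, 25] [247, 247, 247] | 
TOP
78 [241, 201] 
[... 1307 characters left out ...]
, 206] [255, 255, 255] | -130 [332, 206] [255, 255, 255] | -128 [331, 206] [255, 255, 255] | -126 [330, 206] [255, 255, 255] | -124 [329, 206] [255, 255, 255] | -122 [328, 206] [255, 255, 255] | -120 [327, 205] [252, 255, 254] | -118 [326, 205] [214, 218, 214] | -116 [326, 205] [214, 218, 214] | -114 [325, 205] [165, 162, 158] | -112 [324, 205] [153, 148, 144] | -110 [323, 205] [153, 148, 147] | -108 [322, 205] [157, 169, 187] | -106 [321, 205] [166, 216, 245] | -104 [320, 205] [177, 242, 255] | -102 [319, 205] [181, 247, 255] | -100 [319, 205] [181, 247, 255] | -98 [318, 205] [184, 248, 255] | -96 [317, 205] [187, 250, 255] | -94 [316, 205] [194, 252, 255] | -92 [315, 205] [198, 253, 255] |
```

```bash
python3 -c "
from plant import arm
print(arm.sign_off())"
```

```text
the job is handed in; nothing more can be done
None
```

The rail is back across the front of the rack and stays up by itself: both pins were felt going into their sockets, the fixed pin bottomed in the right one, and I handed the job in at about 30 s with the arm clear. I did not re-measure the jars, bowl and dispenser afterwards.

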